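Feed a tag blank into the stamping jig until its index pins snap in

TASK

Load the stamping jig: lay the bronze tag blank flat on the jig's open infeed table and let go of it, then feed it with the wooden push stick through the funnel and under the cover plate until the two spring index pins snap up into its holes and stop it; how deep the pins are set differs each time and must be felt. Fingers stay out of the covered channel: only the stick pushes there, gently, never forcing the blank hard against the pins. Draw the stick out, lay it back on the bench clear of the jig, and leave the other tools where they are.

Things in the scene. Friction and masses are not known exactly. Their poses are not given: they have to be found in the camera images.
- jig: Stamping jig bolted to the bench; dark steel base 235 (x) x 100 (y) x 14 mm, lugs out to 72 mm either side. Origin: centre of the base's underside; x = feed direction. Along x: open flat infeed table from -117.5 to -45.5 mm, funnel to -5.5 mm, covered channel to +113.5 mm, open at its far end. Guides 25.5 mm high, cover plate's top 32 mm, punch-hole block on it 54 mm (all above the bench).
- table (a point): Middle of the open infeed table, on its surface, 14 mm above the bench, 81.5 mm behind the jig's origin; x along the feed direction.
- funnel (a point): Middle of the cover plate's front edge at floor level (jig x=-5.5 mm), where the funnel ends and the channel begins. Two steel guides narrow from 66 mm apart, 40 mm before it, to 43.5 mm here. From here on the channel is straight, 43.5 mm wide and 11.5 mm high, its floor level with the table (14 mm above the bench).
- index_pins (a joint): Two domed 7 mm spring pins in the channel floor: 0 = up (3.7 mm proud), grows as pressed (m). Set anew for each batch 46 to 76 mm past the funnel point, out of sight. The blank's nose presses them 38 mm before home (a bump of 5 to 10 N at the stick, then 1 to 5 N drag); over them its holes let them snap up: drag gone, 1.5 mm play either way, then a dead stop; over 25 N bends them. A knob at jig +y moves with them.
- blank: Loose bronze tag blank, a plate 76 (x) x 42 (y) x 10 mm, 0.24 kg; the 42 mm ends are bevelled above and below down to a 3 mm high flat nose at mid height; two 10 mm holes across the middle, 20 mm apart. The same either way round. Origin: centre of the underside.
- push_stick: Loose wooden push stick, 180 mm long (x), 0.1 kg, lying flat: a slat 24 wide x 7 mm high from x=0 to the square nose at x=+90 mm; behind it an upright handle 20 mm thick (y) and 44 mm high from x=-90 to -15 mm, whose front slopes down to the slat at x=+10 mm. Origin: centre of the underside.
- stick_grip (a point): Middle of the stick's handle, 30 mm above its underside: the place to hold it, across its 20 mm thickness. 140 mm behind the nose.
- stick_nose (a point): Middle of the stick's square nose face, 3.5 mm above its underside.
- chasing_hammer: Small hammer with a wooden handle, 230 x 72 x 29 mm, lying in front of the jig. Leave alone.
- punch_a: Square steel punch, 9 x 120 x 9 mm, lying behind the jig. Leave alone.
- punch_b: Square steel punch, 9 x 120 x 9 mm, beside the other. Leave alone.
- disc_1: Brown sanding disc, 75 mm across with a brass hub, lying behind and to the right of the jig. Leave alone.
Mind the look-alikes: they are no part of the job. There is more than one size of the blank; the one meant has the size given above.

How it is judged:
On the way, in this order (a step that is already met when the one before it is completed fails the run):
1. the blank lies flat on the jig's infeed table, let go, and not yet under the cover plate (x of blank in the frame of jig between -0.125 and -0.04 m and y of blank in the frame of jig between -0.03 and 0.03 m and z of blank in the frame of jig between 0.0115 and 0.0175 m and contact force between the fingers and blank below 0.05 N), for 0.2 s.
2. the blank is home in the channel and both index pins have snapped up into its holes (x of blank in the frame of jig between 0.0385 and 0.0735 m and z of blank in the frame of jig between 0.012 and 0.0165 m and value of joint index_pins below 0.001 m), for 0.2 s.
At the end, for the whole second after the job is handed in: The blank rests flat on the channel floor under the cover, its middle 38.5 to 73.5 mm ahead of the jig's origin (the pins' range of settings), the index pins up in its holes (within 1 mm); the push stick lies at rest on the bench (origin below 30 mm), touching no part of the jig (all of step 2 and height (world z) of push_stick below 0.03 m and contact force between push_stick and jig below 0.05 N and linear speed of each of push_stick, blank below 0.02 m/s).
It fails at once if the stick forces the blank with more than 25 N (contact force between push_stick and blank above 25 N).
It fails at once if the fingers touch the blank once its nose is well under the cover plate (contact force between the fingers and blank above 0.5 N and x of blank in the frame of jig above -0.028 m).
It fails at once if a bystander tool is moved more than 30 mm (distance of any of chasing_hammer, punch_a, punch_b, disc_1 from where it was at the start of the episode above 0.03 m).
It also fails if it takes over 61 s, if anything falls off the work surface, if the arm or the gripper's body presses on something with over 40 N, if the wrist force passes 120 N, or if a joint passes its speed limit or range.

ROBOT

A 7-joint arm with a two-finger parallel gripper is mounted at the origin on a cart in front of the work surface, level with it; the furniture and walls round the work are solid. World frame = base frame: x ahead of the robot, y to its left, z up, the work surface at z = 0. Lengths are in m, angles in rad, forces in N, time in s.
With the tool pointing down it reaches from about 0.425 to 0.925 m from the base axis. Payload 6.8 kg.
Tool frame: the origin (TCP) lies midway between the tips of the shut fingers; the grasp point (between the pads) lies r.grasp_offset behind it (r.grasp_offset is the distance from the TCP to the grasp point, in m); z points along the fingers, y is the direction in which the jaws open and shut (so a half turn about z gives the same grasp; the last joint's range is limited). The gripper opens to 85 mm and grips with 20 to 120 N. Pads are 22 mm wide; open, the fingers measure 114 mm over their backs; the gripper's body (76 mm by 85 mm) begins 54 mm behind the grasp point. The pads swing forward as they close: fully open they stand 13 mm farther back than shut.
Start: joints at [-1.258, 0.477, 0.022, 1.555, -0.011, 1.109, -0.083], TCP at [0.276, 0.616, 0.231] pointing down, gripper open.
Joint ranges: [-2.96, 2.96], [-0.34, 2.1], [-1.41, 1.46], [0.24, 2.44], [-1.37, 4.51], [0.17, 1.92], [-2.96, 2.96]. Speed limits (rad/s): [2.39, 2.39, 3.14, 3.14, 3.14, 3.14, 3.14].

INTERFACE

Orientations are given as a rotation vector (axis times angle).
In Python, from bench import r gives the robot as it stands. The module is installed in compiled form; this text tells all that it offers.
- The arm moves only by the tool send_rows, never from a script. Its argument "moves" is one flat list of numbers, 4 for each row, row after row: the shift along the tool's x, y, z in mm, then the turn about the tool's z in degrees. A call has 1 to 8 rows; each row is the pose to reach, as a shift and turn from the pose commanded when the call began, along the tool's axes at that moment; what a row does not reach only later rows make up. A row lasts 1/8 s, in which the tool goes at most 62.5 mm and 10.7 degrees, less where a joint would pass 70% of its speed; a pose out of reach is approached as far as the arm can. A call with a gripper value outside its range is refused whole. "hand" is the closure, from 0 (fully open) to 1 (shut), set as the call begins (left out, the last holds). The fingers move at their own pace and stop on an object; "newtons" is the grip in N (left out, the last holds). Time passes only in rows, so rows that repeat a pose let the fingers close. It gives the time, the measured TCP pose, the force and the opening at its end, in the units of the state.
- r.get_obs(): the state, without advancing time (a new reading comes with each control period).
- r.grab_frame(name): name is "scene" or "top" or "wrist"; returns a dict with "img" (480x640x3 uint8, red, green, blue), "mtx" (3x3 intrinsics, pixels), "D" ([k1, k2, p1, p2, k3] as OpenCV has them; the pictures are not rectified), "world_to_cam" (4x4, takes a point from world to camera coordinates). Camera axes: x right, y up, looking along -z (the intrinsics and any distortion apply to the point x, -y, -z); pixel columns grow to the right and rows downward; lengths in m; the calibration is good to about 2 mm. A picture is of the moment at which its call begins. There is no depth.
- r.hand_in(): hands the job in, once; it reports no verdict.
The state is a dict: "clock": time; "joints": joint angles; "qvel": joint speeds; "tau": joint torques, N m; "tcp_pos": TCP position; "orientation": TCP orientation; "contact_force": force on the tool from outside, world axes, zero at the start; "moment": the same for the moment, N m; "grip_width": finger opening in m.
Only numpy, scipy, OpenCV 4.12 (cv2) and the standard library are available. Lean on these libraries where they do the work, as an engineer would, in place of code of your own. Each camera call takes 0.05 s, during which the arm holds its last target.

## Working session

There is one attempt and no reset: what is moved stays moved. The work goes in short steps, Python scripts to look and compute and a tool call to move; the robot and the scene stay as the last step left them, time stands still between calls to the robot, and variables do not carry over. Pictures are saved under pics/ and viewed, and the job is handed in when it is done.

Besides the shell and the picture viewer there is one more tool, called after "Request:" as name(argument=value, ...) on one line, values as JSON. send_rows: Moves the arm, as the interface text tells. Its arguments: {"type":"object","properties":{"moves":{"type":"array"},"hand":{"type":"number"},"newtons":{"type":"number"}},"required":["moves"]}

```bash
mkdir -p pics; python3 - <<'E'
from bench import r
import cv2
o=r.get_obs();print(o, r.grasp_offset)
for n in ("scene","top"):
    f=r.grab_frame(n); cv2.imwrite(f"pics/{n}0.png",f["img"][:,:,::-1]); print(n,f["mtx"],f["D"],f["world_to_cam"])
    import pickle; pickle.dump(f,open(f"{n}0.pkl","wb"))
E
```

```text
{'clock': 0.0, 'joints': array([-1.25811402,  0.47783283,  0.02234486,  1.55649429, -0.0114905 ,
        1.10929223, -0.08314082]), 'qvel': array([8.55017809e-04, 7.40489325e-04, 5.88636796e-05, 1.13604839e-04,
       5.91887410e-04, 3.10594452e-04, 9.08418767e-04]), 'tau': array([ 6.77499957e-04, -5.96455514e+01,  1.60904914e+00, -2.81187683e+01,
        1.26286913e-02,  9.34277923e-03,  7.63106016e-06]), 'tcp_pos': array([0.2754904 , 0.61554886, 0.23028579]), 'orientation': array([-6.56077151e-01, -3.07207102e+00,  2.95684064e-03]), 'contact_force': array([-0.39772761, -0.61643192, -0.20828498]), 'moment': array([-0.05633054,  0.04047844, -0.02342031]), 'grip_width': 0.08561936371623019} 0.0187
scene [[621.4794083    0.         326.44314814]
 [  0.         621.4794083  233.85350141]
 [  0.           0.           1.        ]] [-0.14871692  0.          0.          0.          0.        ] [[-0.63617491 -0.77154064 -0.00255351  0.34479768]
 [ 0.40391409 -0.33586412  0.85091052 -0.27583978]
 [-0.65736968  0.54029652  0.52530446 -0.77109529]
 [ 0.          0.          0.          1.        ]]
top [[527.27867727   0.         332.27889513]
 [  0.         527.27867727 239.56823983]
 [  0.           0.           1.        ]] [0.04649487 0.         0.         0.         0.        ] [[ 0.02846253 -0.9994978  -0.01392918 -0.04104372]
 [ 0.99796471  0.02761786  0.05747779 -0.58868085]
 [-0.05706423 -0.01553679  0.99824961 -1.1572524 ]
 [ 0.          0.          0.          1.        ]]
```

View pics/scene0.png

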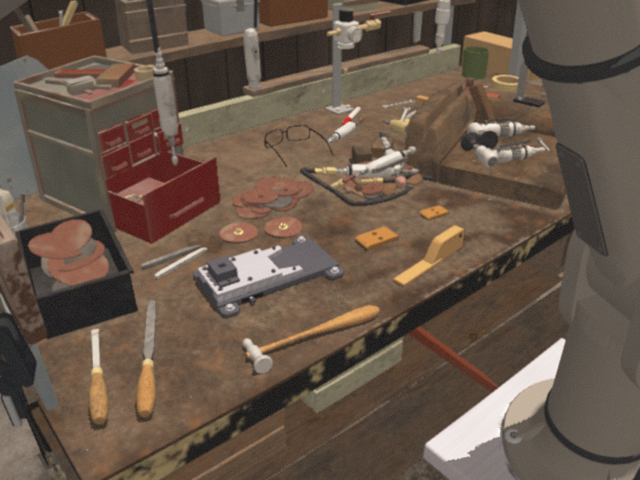

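View pics/top0.png

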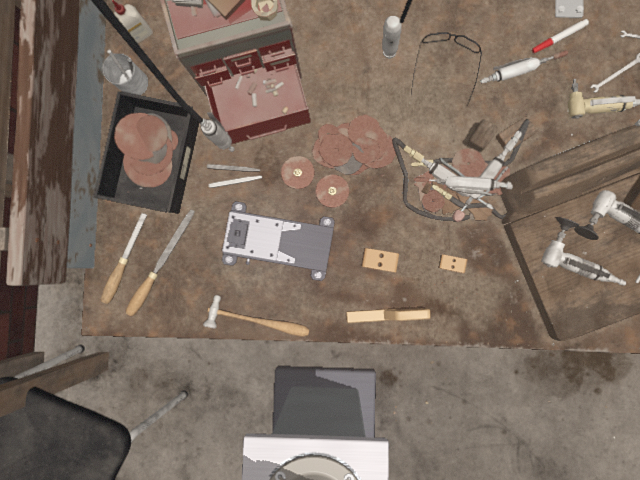

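```bash
cat > h.py <<'E'
import numpy as np,cv2,pickle
def ray(f,uv):
    p=cv2.undistortPoints(np.array(uv,float).reshape(-1,1,2),f["mtx"],np.array(f["D"]),criteria=(3,50,1e-9)) if False else cv2.undistortPoints(np.array(uv,float).reshape(-1,1,2),f["mtx"],np.array(f["D"]))
    p=p.reshape(-1,2); W=f["world_to_cam"]; R=W[:3,:3];t=W[:3,3]
    d=np.c_[p[:,0],-p[:,1],-np.ones(len(p))]@R
    return -R.T@t,d
def onz(f,uv,z):
    c,d=ray(f,uv); s=(z-c[2])/d[:,2]; return c+s[:,None]*d
def proj(f,P):
    P=np.array(P,float).reshape(-1,3);W=f["world_to_cam"];q=P@W[:3,:3].T+W[:3,3];q=q*[1,-1,-1]
    return cv2.projectPoints(q,np.zeros(3),np.zeros(3),f["mtx"],np.array(f["D"]))[0].reshape(-1,2)
E
python3 - <<'E'
from h import *
f=pickle.load(open("top0.pkl","rb"));im=f["img"][:,:,::-1]
cv2.imwrite("pics/c1.png",cv2.resize(im[195:335,210:340],None,fx=4.2,fy=4.2,interpolation=2))
cv2.imwrite("pics/c2.png",cv2.resize(im[240:330,340:475],None,fx=5.5,fy=5.5,interpolation=2))
E
```

```text
(no output)
```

View pics/c1.png

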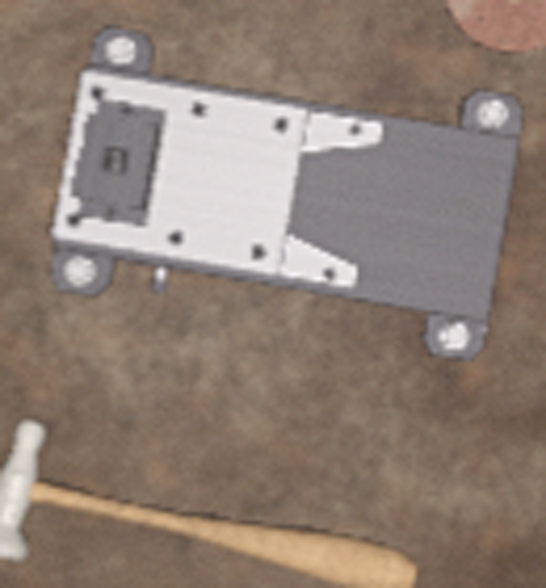

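View pics/c2.png

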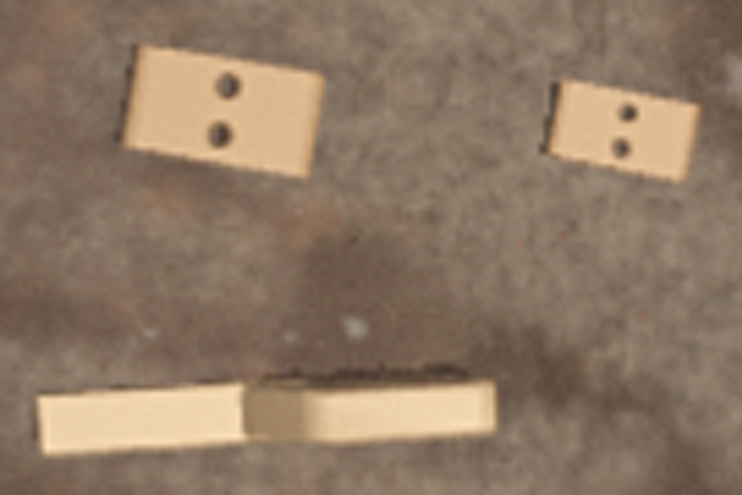

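```bash
python3 - <<'E'
from h import *
f=pickle.load(open("top0.pkl","rb"));
def c1(p): return (np.array(p,float)+.5)/4.2-.5+[210,195]
def c2(p): return (np.array(p,float)+.5)/5.5-.5+[340,240]
J=onz(f,c1([(518,134),(490,320)]),.014);print("rear corners",J,np.linalg.norm(J[0]-J[1]))
C=onz(f,c1([(308,110),(281,275)]),.032);print("cover front",C,np.linalg.norm(C[0]-C[1]))
E=onz(f,c1([(86,70),(53,238)]),.032);print("cover far",E)
K=onz(f,c1([(160,284)]),.02);print('knob',K)
m0=J.mean(0);m1=C.mean(0);m2=E.mean(0)
print("mids",m0,m1,m2,"d",np.linalg.norm((m1-m0)[:2]),np.linalg.norm((m2-m0)[:2]))
d=m2-m0;print("yaw",np.degrees(np.arctan2(d[1],d[0])), "edge yaw", np.degrees(np.arctan2(*(J[1]-J[0])[[1,0]]))+90,np.degrees(np.arctan2(*(C[1]-C[0])[[1,0]]))+90)
B=onz(f,c2([(138,45),(324,74),(307,178),(124,148)]),.0065);print("blank",B,B.mean(0),[np.linalg.norm(B[i]-B[i-1]) for i in range(4)])
H=onz(f,c2([(228,86),(220,134)]),.01);print("holes",H,H.mean(0),np.linalg.norm(H[0]-H[1]))
S=onz(f,c2([(38,396),(42,455)]),.007);S2=onz(f,c2([(495,381),(496,432)]),.044)
s=(S.mean(0)-S2.mean(0));print("stick",S,S2,S.mean(0),S2.mean(0),np.linalg.norm(s[:2]),np.degrees(np.arctan2(s[1],s[0])))
E
```

```text
rear corners [[ 0.61897727 -0.02513856  0.014     ]
 [ 0.51982364 -0.01312247  0.014     ]] 0.09987907011180135
cover front [[0.62710318 0.08509474 0.032     ]
 [0.54024209 0.0962729  0.032     ]] 0.08757739636654963
cover far [[0.64495122 0.20236709 0.032     ]
 [0.55626988 0.21613148 0.032     ]]
knob [[0.53391031 0.16140142 0.02      ]]
mids [ 0.56940045 -0.01913051  0.014     ] [0.58367263 0.09068382 0.032     ] [0.60061055 0.20924929 0.032     ] d 0.11073789849485433 0.23050250190683846
yaw 82.21823480803333 edge yaw 263.0902113405353 262.666907240583
blank [[ 0.57377869 -0.09747553  0.0065    ]
 [ 0.5640966  -0.17328212  0.0065    ]
 [ 0.52169914 -0.16728316  0.0065    ]
 [ 0.53171587 -0.092828    0.0065    ]] [ 0.54782258 -0.1327172   0.0065    ] [np.float64(0.04231879108853038), np.float64(0.07642239342228044), np.float64(0.042819758276923074), np.float64(0.07512593161509959)]
holes [[ 0.55800771 -0.13418043  0.01      ]
 [ 0.53846923 -0.13138983  0.01      ]] [ 0.54823847 -0.13278513  0.01      ] 0.01973675305477154
stick [[ 0.43062492 -0.0605474   0.007     ]
 [ 0.4070457  -0.06278895  0.007     ]] [[ 0.44482181 -0.23809168  0.044     ]
 [ 0.42509585 -0.23878572  0.044     ]] [ 0.41883531 -0.06166817  0.007     ] [ 0.43495883 -0.2384387   0.044     ] 0.17750432637247932 95.21161806827794
```

```bash
cat >> h.py <<'E'
from scipy.spatial.transform import Rotation as Ro
def delta(o,P,yaw_y):
    """shift in tool mm and turn deg to get TCP at P with tool y at world yaw (mod 180)"""
    R=Ro.from_rotvec(o["orientation"]).as_matrix()
    s=R.T@(np.array(P)-o["tcp_pos"])*1000
    y=np.degrees(np.arctan2(R[1,1],R[0,1])); d=(yaw_y-y+90)%180-90
    return np.round(s,1),round(-d,1),round(y,1)
U=np.array([np.cos(np.radians(82.5)),np.sin(np.radians(82.5)),0]);V=np.array([-U[1],U[0],0]);O=np.array([.585,.0968,0])
def jig(x,y,z): return O+U*x+V*y+[0,0,z]
def injig(p): d=np.array(p)-O; return np.round([d@U,d@V,d[2]],4)
E
python3 - <<'E'
from h import *
from bench import r
o=r.get_obs()
print(delta(o,[.548,-.1328,.12],-7.3))
print(injig([.548,-.1328,0]), injig(onz(pickle.load(open("top0.pkl","rb")),[(210+160/4.2,195+284/4.2)],.02)[0]))
E
```

```text
(array([-554.4, -571.6,  111.4]), np.float64(73.2), np.float64(65.9))
[-0.2325  0.0067  0.    ] [0.0564 0.0598 0.02  ]
```

Request:
send_rows(moves=[-35,-36,0,4.6,-70,-72,0,9.2,-105,-108,0,13.8,-140,-144,0,18.4,-175,-180,0,23,-210,-216,0,27.6,-245,-252,0,32,-280,-288,0,36.6], hand=0, newtons=40)

```text
clock: 1.1
tcp_pos: [0.4138, 0.2371, 0.2312]
orientation: [-1.591, -2.709, 0.0]
contact_force: [1.4, 0.3, 0.4]
grip_width: 0.0852
```

```bash
python3 - <<'E'
from h import *
from bench import r
o=r.get_obs();print(o["clock"],o["tcp_pos"],o["joints"])
print(delta(o,[.548,-.1328,.12],-7.3))
E
```

```text
1.1 [0.41383    0.23713015 0.23115443] [-0.90223012  0.1459395   0.27922676  2.02943056 -0.04862752  0.9725686
 -0.0897998 ]
(array([-388.4,  -62.9,  111.1]), np.float64(36.4), np.float64(29.1))
```

Request:
send_rows(moves=[-48,-8,5,4.6,-97,-16,15,9.2,-145,-24,30,13.8,-194,-32,50,18.4,-242,-40,65,23,-291,-48,80,27.6,-340,-56,95,32,-388,-63,111,36.4], hand=0.25)

```text
clock: 2.1
tcp_pos: [0.5488, -0.1317, 0.1196]
orientation: [-2.357, -2.077, 0.0]
contact_force: [0.2, -0.2, -0.3]
grip_width: 0.0642
```

```bash
python3 - <<'E'
from h import *
from bench import r
o=r.get_obs();print(o["clock"],o["tcp_pos"],o["grip_width"],o["contact_force"])
print(delta(o,[.548,-.1328,.01],-7.3))
f=r.grab_frame("wrist");cv2.imwrite("pics/w1.png",f["img"][:,:,::-1])
print(proj(f,[[.548,-.1328,.01]]))
E
```

```text
2.1 [ 0.54884017 -0.13170103  0.11958588] 0.06418158473929174 [ 0.17024886 -0.16749398 -0.28460931]
(array([ -1.2,  -0.7, 109.6]), np.float64(0.1), np.float64(-7.2))
[[320.77501837 234.86821701]]
```

View pics/w1.png

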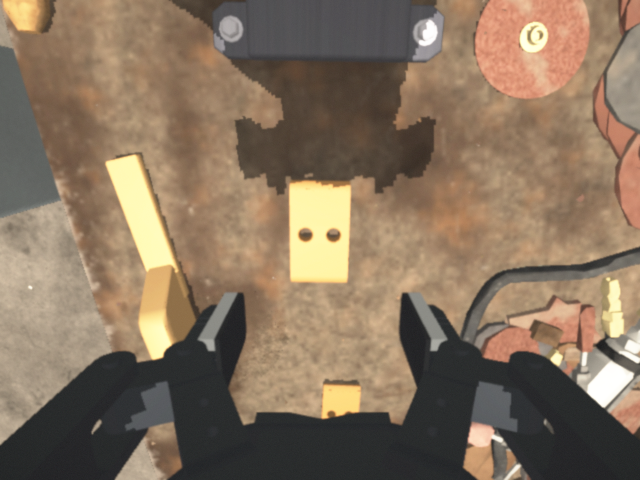

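Request:
send_rows(moves=[0,0,40,0,0,0,80,0,0,0,105,0,0,0,114,0,0,0,119,0,0,0,119,0])

```text
clock: 2.9
tcp_pos: [0.549, -0.1304, 0.0019]
orientation: [2.354, 2.079, 0.001]
contact_force: [-0.8, 0.3, 0.1]
grip_width: 0.0638
```

Request:
send_rows(moves=[0,0,0,0,0,0,0,0,0,0,0,0,0,0,0,0], hand=1, newtons=40)

```text
clock: 3.4
tcp_pos: [0.5489, -0.1304, 0.0024]
orientation: [2.355, 2.079, 0.002]
contact_force: [-1.4, 0.9, 5.0]
grip_width: 0.0405
```

Request:
send_rows(moves=[0,0,-10,0,0,0,-30,0,0,0,-50,0,0,0,-50,0])

```text
clock: 3.9
tcp_pos: [0.5502, -0.1306, 0.0537]
orientation: [2.353, 2.077, 0.005]
contact_force: [-0.9, 0.1, -2.5]
grip_width: 0.041
```

```bash
python3 - <<'E'
from h import *
from bench import r
o=r.get_obs();print(o["clock"],o["tcp_pos"],o["grip_width"],o["contact_force"])
print(delta(o,jig(-.0825,0,.018),-7.5))
f=r.grab_frame("wrist");cv2.imwrite("pics/w2.png",f["img"][:,:,::-1])
E
```

```text
3.9 [ 0.55016295 -0.1306254   0.05365518] 0.04103542677364532 [-0.9229069   0.06741997 -2.46531608]
(array([147.5,   5.7,  35.7]), np.float64(0.4), np.float64(-7.1))
```

View pics/w2.png

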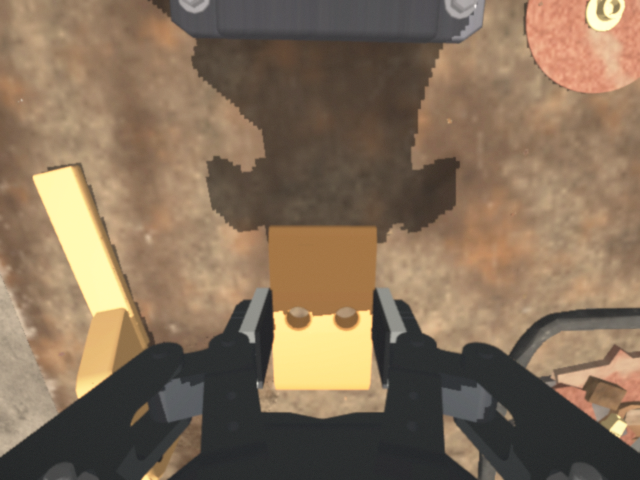

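Request:
send_rows(moves=[30,1,0,0,70,2,0,0,110,4,0,0,138,5,0,0.4,147,6,0,0.4,147,6,10,0.4,147,6,18,0.4,147,6,22,0.4])

```text
clock: 4.95
tcp_pos: [0.5719, 0.0131, 0.0284]
orientation: [-2.364, -2.068, 0.002]
contact_force: [-0.0, 0.2, -3.1]
grip_width: 0.0405
```

```bash
python3 - <<'E'
from h import *
from bench import r
o=r.get_obs();print(o["clock"],o["tcp_pos"],o["grip_width"],o["contact_force"],injig(o["tcp_pos"]))
print(delta(o,jig(-.0825,0,.018),-7.5))
f=r.grab_frame("wrist");cv2.imwrite("pics/w3.png",f["img"][:,:,::-1])
E
```

```text
4.95 [0.57191404 0.01309163 0.02837371] 0.040469508481840444 [-0.03142012  0.20288944 -3.07563842] [-0.0847  0.002   0.0284]
(array([ 2.2,  2.1, 10.4]), np.float64(-0.1), np.float64(-7.6))
```

View pics/w3.png

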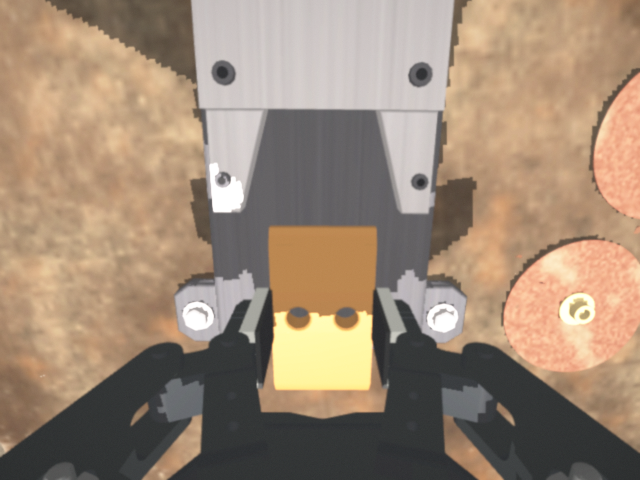

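Request:
send_rows(moves=[1,0,5,0,1,0,8,0,1,0,10,0,1,0,10,0])

```text
clock: 5.5
tcp_pos: [0.5728, 0.0158, 0.0192]
orientation: [-2.362, -2.071, 0.0]
contact_force: [0.1, -0.1, -2.7]
grip_width: 0.0405
```

Request:
send_rows(moves=[0,0,1,0,0,0,2,0,0,0,2,0])

```text
clock: 5.88
tcp_pos: [0.5728, 0.0158, 0.0173]
orientation: [-2.362, -2.071, 0.0]
contact_force: [0.7, -0.5, -2.4]
grip_width: 0.0403
```

Request:
send_rows(moves=[0,0,1,0,0,0,1,0])

```text
clock: 6.12
tcp_pos: [0.5729, 0.0158, 0.0164]
orientation: [2.362, 2.071, 0.0]
contact_force: [-1.4, 0.1, -0.7]
grip_width: 0.0407
```

Request:
send_rows(moves=[0,0,0,0,0,0,0,0,0,0,0,0], hand=0.3)

```text
clock: 6.5
tcp_pos: [0.573, 0.0157, 0.0164]
orientation: [2.362, 2.071, 0.0]
contact_force: [0.7, -0.3, 0.8]
grip_width: 0.0601
```

Request:
send_rows(moves=[0,0,-15,0,0,0,-45,0,0,0,-80,0,0,0,-90,0])

```text
clock: 7.0
tcp_pos: [0.5743, 0.0156, 0.1092]
orientation: [2.361, 2.069, 0.006]
contact_force: [0.4, -0.1, -0.5]
grip_width: 0.0596
```

```bash
python3 - <<'E'
from h import *
from bench import r
o=r.get_obs();print(o["clock"],o["tcp_pos"],o["grip_width"],o["contact_force"],injig(o["tcp_pos"]))
print(delta(o,[.4314,-.1998,.08],5.2))
f=r.grab_frame("wrist");cv2.imwrite("pics/w4.png",f["img"][:,:,::-1])
pickle.dump(f,open("w4.pkl","wb"))
f=r.grab_frame("top");pickle.dump(f,open("top4.pkl","wb"))
E
```

```text
7.0 [0.57434813 0.01564907 0.10919397] 0.05956060614829453 [ 0.3873733  -0.051055   -0.54961023] [-0.0818 -0.      0.1092]
(array([-232.4, -113.6,   28.4]), np.float64(-12.7), np.float64(-7.5))
```

View pics/w4.png

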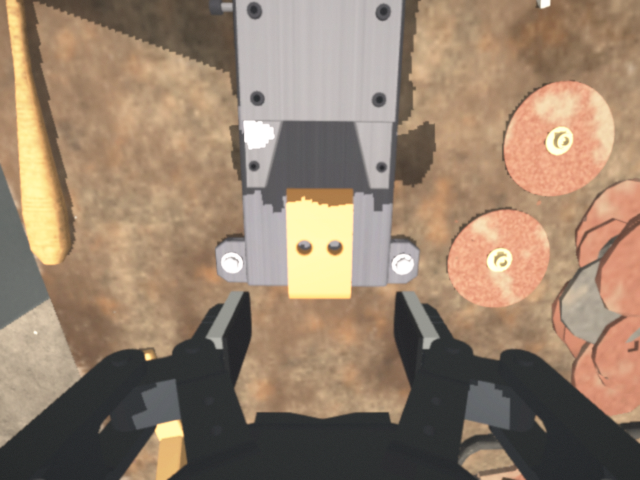

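Request:
send_rows(moves=[-38,-19,0,-2,-78,-38,0,-4,-118,-57,5,-6,-157,-76,10,-8,-195,-95,15,-11,-220,-108,20,-12.7,-232,-113.5,28,-12.7,-232,-113.5,28,-12.7])

```text
clock: 8.1
tcp_pos: [0.4282, -0.1998, 0.0772]
orientation: [-2.12, -2.315, 0.002]
contact_force: [-0.0, 0.3, 0.7]
grip_width: 0.0597
```

```bash
python3 - <<'E'
from h import *
from bench import r
o=r.get_obs();print(o["clock"],o["tcp_pos"],o["grip_width"],o["contact_force"])
f=r.grab_frame("wrist");cv2.imwrite("pics/w5.png",f["img"][:,:,::-1])
pickle.dump(f,open("w5.pkl","wb"))
d=np.array([-.0905,.9959,0]);n=np.array([-.9959,-.0905,0]);c=np.array([.4269,-.150,0])
print(proj(f,[c+d*.09+n*s+[0,0,.007] for s in(-.012,.012)]+[c+d*x+n*s+[0,0,.044] for x in (-.09,-.015) for s in (-.01,.01)]).round(1))
E
```

```text
8.1 [ 0.42823199 -0.19984932  0.07722541] 0.0597079781958592 [-0.04310932  0.2947555   0.68800236]
[[351.2  -7.9]
 [304.2  -7.8]
 [345.9 342.5]
 [309.5 342.5]
 [348.5 209. ]
 [307.7 209.1]]
```

View pics/w5.png

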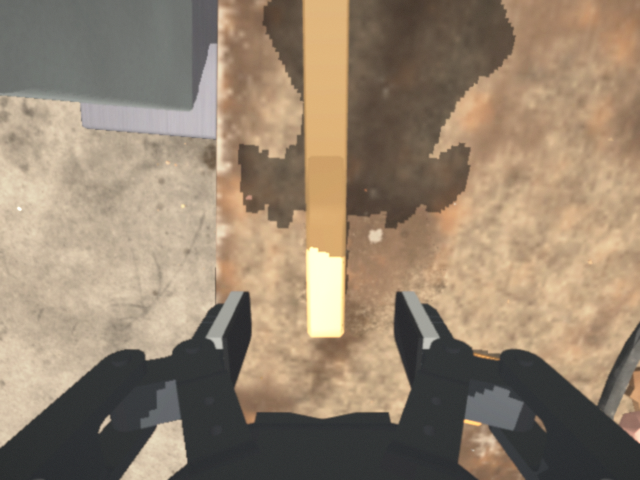

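Request:
send_rows(moves=[2,0,25,0,2,0,48,0,2,0,61,0,2,0,66,0,2,0,66,0])

```text
clock: 8.78
tcp_pos: [0.43, -0.1973, 0.0124]
orientation: [-2.118, -2.32, -0.0]
contact_force: [1.2, -0.1, 0.3]
grip_width: 0.0598
```

Request:
send_rows(moves=[0,0,0,0,0,0,0,0,0,0,0,0,0,0,0,0,0,0,0,0,0,0,0,0], hand=1, newtons=60)

```text
clock: 9.52
tcp_pos: [0.4303, -0.1976, 0.0129]
orientation: [2.118, 2.319, 0.001]
contact_force: [-0.7, 0.8, 5.4]
grip_width: 0.0195
```

Request:
send_rows(moves=[0,0,-15,0,0,0,-35,0,0,0,-50,0,0,0,-50,0])

```text
clock: 10.02
tcp_pos: [0.4307, -0.1976, 0.0636]
orientation: [2.117, 2.318, 0.002]
contact_force: [0.6, -0.3, -0.6]
grip_width: 0.0191
```

```bash
python3 - <<'E'
from h import *
from bench import r
o=r.get_obs();print(o["clock"],o["tcp_pos"],o["grip_width"],o["contact_force"],o["moment"])
print(delta(o,jig(-.28,0,.0615),-7.5))
f=r.grab_frame("top");pickle.dump(f,open("top6.pkl","wb"));im=f["img"][:,:,::-1]
cv2.imwrite("pics/t6.png",cv2.resize(im[190:340,230:440],None,fx=3.8,fy=3.8,interpolation=2))
f=r.grab_frame("scene");pickle.dump(f,open("s6.pkl","wb"));cv2.imwrite("pics/s6.png",f["img"][:,:,::-1])
E
```

```text
10.025 [ 0.43067526 -0.19756209  0.06356003] 0.019078732258162496 [ 0.61880543 -0.29947344 -0.60074645] [ 0.05058399 -0.06734564  0.01702908]
(array([  6. , 118.8,   2.4]), np.float64(12.7), np.float64(5.2))
```

View pics/t6.png

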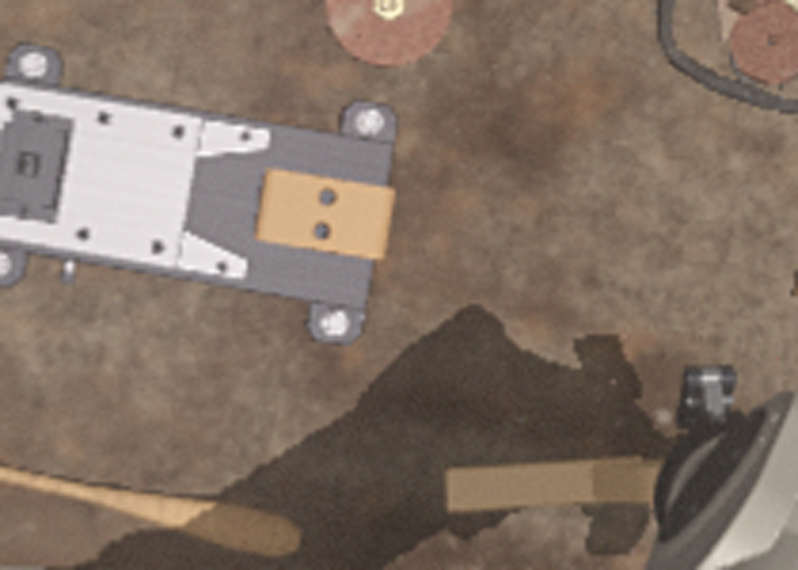

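View pics/s6.png

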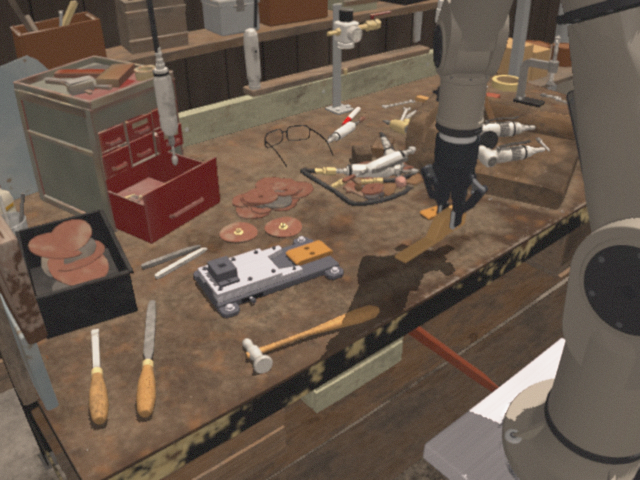

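```bash
python3 - <<'E'
from h import *
f=pickle.load(open("top6.pkl","rb"))
c=lambda p:(np.array(p,float)+.5)/3.8-.5+[230,190]
N=onz(f,c([(446,468),(449,512)]),.0577);t=np.array([.4307,-.1976,0]);m=N.mean(0);print(N,m,np.linalg.norm((m-t)[:2]),np.degrees(np.arctan2(*(m-t)[[1,0]])))
H=onz(f,c([(327,197),(321,231)]),.024);print(injig(H.mean(0)))
B=onz(f,c([(268,169),(396,187),(385,259),(257,240)]),.0205);print([injig(b) for b in B],injig(B.mean(0)))
E
```

```text
[[ 0.43207396 -0.06091413  0.0577    ]
 [ 0.40772724 -0.06323661  0.0577    ]] [ 0.4199006  -0.06207537  0.0577    ] 0.13595422885461014 94.556036396544
[-0.0841  0.      0.024 ]
[array([-0.0473, -0.0209,  0.0205]), array([-0.1229, -0.0223,  0.0205]), array([-0.1233,  0.0202,  0.0205]), array([-0.0477,  0.0211,  0.0205])] [-0.0853 -0.0005  0.0205]
```

Request:
send_rows(moves=[1,15,0,2,2,40,0,4,4,70,0,7,6,95,0,10,6,113,0,12,6,119,5,12.7,6,119,18,12.7,6,119,26,12.7])

```text
clock: 11.12
tcp_pos: [0.5459, -0.1807, 0.0347]
orientation: [-2.361, -2.069, 0.003]
contact_force: [-0.3, -0.5, -1.4]
grip_width: 0.0193
```

Request:
send_rows(moves=[0,0,5,0,0,0,8,0,0,0,8,0])

```text
clock: 11.5
tcp_pos: [0.5476, -0.1807, 0.0282]
orientation: [-2.362, -2.071, 0.0]
contact_force: [-0.3, 1.0, -0.6]
grip_width: 0.0188
```

```bash
python3 - <<'E'
from h import *
from bench import r
o=r.get_obs();print(o["clock"],o["tcp_pos"],o["grip_width"],o["contact_force"],o["moment"],injig(o["tcp_pos"]))
print(delta(o,jig(-.26,0,.0275),-7.5))
f=r.grab_frame("wrist");cv2.imwrite("pics/w7.png",f["img"][:,:,::-1])
f=r.grab_frame("scene");cv2.imwrite("pics/s7.png",cv2.resize(f["img"][180:330,180:480,::-1],None,fx=2.6,fy=2.6))
E
```

```text
11.5 [ 0.5475707  -0.18070023  0.02822937] 0.018790122680538653 [-0.29094036  0.99300289 -0.6301489 ] [-0.03504949 -0.04298281  0.00360806] [-0.28    0.0009  0.0282]
(array([20. ,  0.9,  0.7]), np.float64(-0.0), np.float64(-7.5))
```

View pics/w7.png

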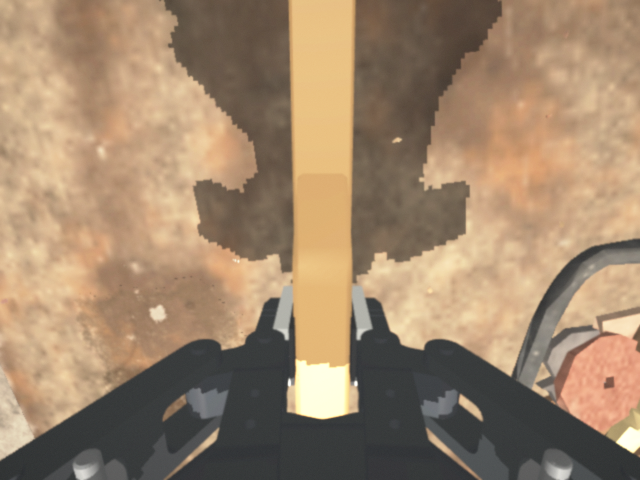

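View pics/s7.png

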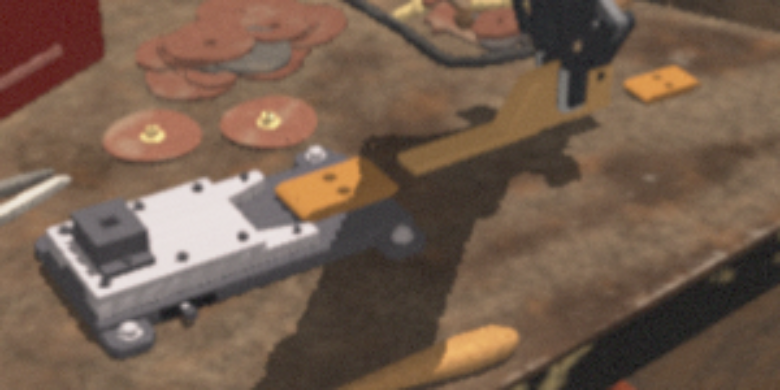

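Request:
send_rows(moves=[6,0.5,0.4,0,13,0.5,0.4,0,20,0.5,0.4,0,25,0.5,0.4,0,30,0.5,0.4,0,36,0.5,0.4,0,43,0.5,0.4,0,50,0.5,0.4,0])

```text
clock: 12.6
tcp_pos: [0.5549, -0.1307, 0.0279]
orientation: [-2.362, -2.071, -0.0]
contact_force: [0.3, -2.8, 0.1]
grip_width: 0.0196
```

```bash
python3 - <<'E'
from h import *
from bench import r
o=r.get_obs();print(o["clock"],o["tcp_pos"],o["grip_width"],o["contact_force"],o["contact_force"]@U,o["moment"],injig(o["tcp_pos"]))
f=r.grab_frame("top");pickle.dump(f,open("top8.pkl","wb"));im=f["img"][:,:,::-1]
cv2.imwrite("pics/t8.png",cv2.resize(im[190:340,230:440],None,fx=3.8,fy=3.8,interpolation=2))
E
```

```text
12.6 [ 0.55485556 -0.13070367  0.02790328] 0.019633185808734487 [ 0.27303406 -2.7790977   0.0851409 ] -2.7196840420558215 [-0.44769975  0.02865894 -0.01563396] [-2.295e-01  2.000e-04  2.790e-02]
```

View pics/t8.png

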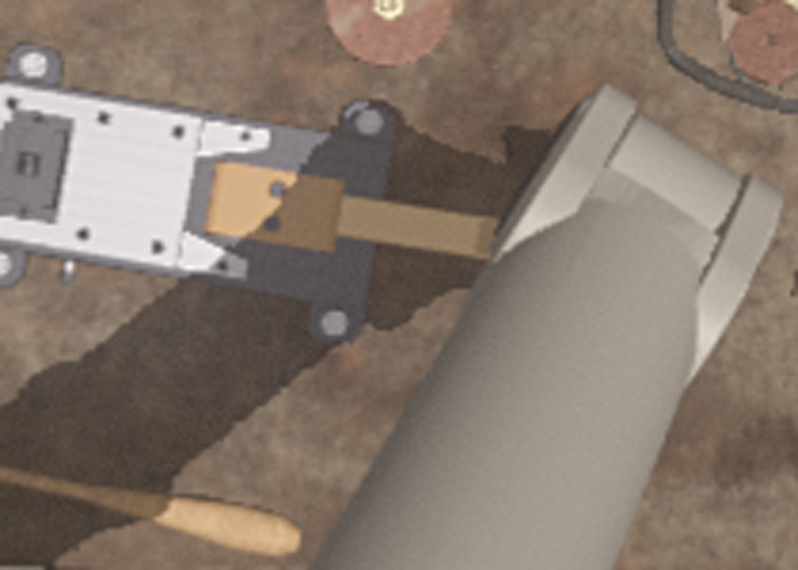

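Request:
send_rows(moves=[6,0,0,0,12,0,0,0,18,0,0,0,24,0,0,0,30,0,0,0])

```text
clock: 13.28
tcp_pos: [0.5587, -0.1009, 0.0279]
orientation: [-2.362, -2.071, -0.0]
contact_force: [-0.2, -2.4, -0.8]
grip_width: 0.0194
```

Request:
send_rows(moves=[5,0,0,0,10,0,0,0,15,0,0,0])

```text
clock: 13.65
tcp_pos: [0.5607, -0.0863, 0.0279]
orientation: [-2.362, -2.071, 0.0]
contact_force: [-0.3, -1.5, -0.5]
grip_width: 0.0195
```

```bash
python3 - <<'E'
from h import *
from bench import r
o=r.get_obs();print(o["clock"],o["tcp_pos"],o["grip_width"],o["contact_force"],o["contact_force"]@U,o["moment"],injig(o["tcp_pos"]))
f=r.grab_frame("top");pickle.dump(f,open("top9.pkl","wb"));im=f["img"][:,:,::-1]
cv2.imwrite("pics/t9.png",cv2.resize(im[190:340,230:440],None,fx=3.8,fy=3.8,interpolation=2))
E
```

```text
13.65 [ 0.56066703 -0.08627786  0.02789574] 0.01945777352198474 [-0.29611559 -1.4883804  -0.54886885] -1.5142979425252647 [-0.36913405  0.07147577  0.01525701] [-0.1847  0.0002  0.0279]
```

View pics/t9.png

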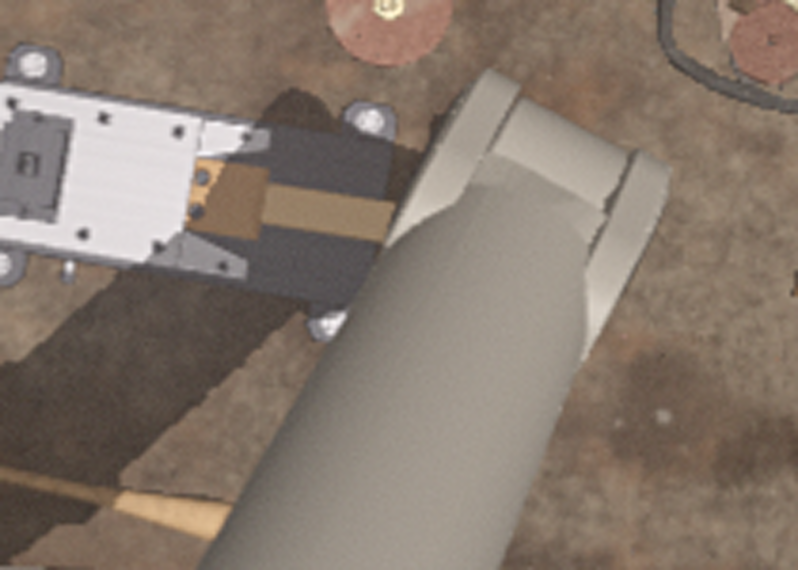

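Request:
send_rows(moves=[3,0,0,0,6,0,0,0,9,0,0,0,12,0,0,0])

```text
clock: 14.2
tcp_pos: [0.5623, -0.0745, 0.0279]
orientation: [2.362, 2.071, 0.0]
contact_force: [-1.0, -1.3, -0.9]
grip_width: 0.0193
```

Request:
send_rows(moves=[2,0,0,0,4,0,0,0,6,0,0,0])

```text
clock: 14.58
tcp_pos: [0.563, -0.0687, 0.0279]
orientation: [-2.362, -2.071, 0.0]
contact_force: [-0.3, -1.7, -0.7]
grip_width: 0.0196
```

Request:
send_rows(moves=[2,0,0,0,4,0,0,0])

```text
clock: 14.82
tcp_pos: [0.5635, -0.0647, 0.0279]
orientation: [-2.362, -2.071, 0.0]
contact_force: [-0.6, -1.7, -0.7]
grip_width: 0.0194
```

Request:
send_rows(moves=[2,0,0,0,4,0,0,0])

```text
clock: 15.08
tcp_pos: [0.564, -0.0606, 0.0279]
orientation: [-2.362, -2.071, 0.0]
contact_force: [0.3, -2.5, -1.5]
grip_width: 0.0189
```

Request:
send_rows(moves=[2,0,0,0,4,0,0,0])

```text
clock: 15.32
tcp_pos: [0.5646, -0.0567, 0.0279]
orientation: [2.362, 2.071, -0.0]
contact_force: [-1.1, -2.4, -0.5]
grip_width: 0.019
```

Request:
send_rows(moves=[1,0,0,0,2,0,0,0])

```text
clock: 15.58
tcp_pos: [0.5647, -0.0553, 0.0279]
orientation: [2.362, 2.07, -0.001]
contact_force: [-0.0, -3.9, -0.7]
grip_width: 0.0189
```

Request:
send_rows(moves=[1,0,0,0,2,0,0,0])

```text
clock: 15.82
tcp_pos: [0.565, -0.0537, 0.0279]
orientation: [2.362, 2.07, -0.001]
contact_force: [-0.3, -7.0, -0.1]
grip_width: 0.019
```

Request:
send_rows(moves=[1,0,0,0,2,0,0,0])

```text
clock: 16.08
tcp_pos: [0.5651, -0.0527, 0.028]
orientation: [2.362, 2.069, -0.002]
contact_force: [-0.6, -8.0, 0.7]
grip_width: 0.0191
```

Request:
send_rows(moves=[1,0,0,0,2,0,0,0])

```text
clock: 16.32
tcp_pos: [0.5654, -0.0511, 0.0281]
orientation: [2.363, 2.068, -0.002]
contact_force: [-1.0, -6.9, 0.8]
grip_width: 0.0189
```

Request:
send_rows(moves=[1.5,0,0,0,3,0,0,0])

```text
clock: 16.58
tcp_pos: [0.5661, -0.0459, 0.0279]
orientation: [2.362, 2.071, 0.0]
contact_force: [-0.6, -4.6, -1.0]
grip_width: 0.0189
```

Request:
send_rows(moves=[2,0,0,0,4,0,0,0])

```text
clock: 16.82
tcp_pos: [0.5666, -0.0415, 0.0279]
orientation: [-2.362, -2.071, -0.0]
contact_force: [0.3, -3.9, -2.2]
grip_width: 0.019
```

Request:
send_rows(moves=[2,0,0,0,4,0,0,0])

```text
clock: 17.08
tcp_pos: [0.567, -0.0376, 0.0279]
orientation: [-2.362, -2.071, -0.0]
contact_force: [0.8, -3.8, -1.7]
grip_width: 0.0192
```

Request:
send_rows(moves=[2,0,0,0,4,0,0,0,6,0,0,0,8,0,0,0])

```text
clock: 17.58
tcp_pos: [0.5681, -0.0298, 0.0279]
orientation: [-2.362, -2.071, -0.0]
contact_force: [0.7, -3.0, -0.4]
grip_width: 0.0193
```

Request:
send_rows(moves=[2,0,0,0,4,0,0,0])

```text
clock: 17.82
tcp_pos: [0.5686, -0.0258, 0.0279]
orientation: [-2.362, -2.071, -0.0]
contact_force: [-0.9, -2.1, -0.9]
grip_width: 0.0192
```

Request:
send_rows(moves=[1,0,0,0,2,0,0,0])

```text
clock: 18.08
tcp_pos: [0.5689, -0.024, 0.0279]
orientation: [-2.362, -2.071, -0.0]
contact_force: [-0.0, -2.3, -0.8]
grip_width: 0.0195
```

Request:
send_rows(moves=[1,0,0,0,1,0,0,0])

```text
clock: 18.32
tcp_pos: [0.5691, -0.0229, 0.0279]
orientation: [-2.362, -2.071, -0.0]
contact_force: [0.6, -1.7, -0.7]
grip_width: 0.019
```

Request:
send_rows(moves=[1,0,0,0,1,0,0,0])

```text
clock: 18.58
tcp_pos: [0.5692, -0.0217, 0.0279]
orientation: [-2.362, -2.071, -0.0]
contact_force: [0.4, -0.9, -1.4]
grip_width: 0.0189
```

Request:
send_rows(moves=[1,0,0,0,1,0,0,0])

```text
clock: 18.82
tcp_pos: [0.5694, -0.0205, 0.0279]
orientation: [-2.361, -2.071, -0.001]
contact_force: [-0.7, 0.4, -1.2]
grip_width: 0.019
```

Request:
send_rows(moves=[1,0,0,0,1,0,0,0])

```text
clock: 19.08
tcp_pos: [0.5695, -0.0196, 0.0279]
orientation: [-2.361, -2.071, -0.0]
contact_force: [-0.1, -0.4, -1.1]
grip_width: 0.0193
```

Request:
send_rows(moves=[1,0,0,0,1,0,0,0])

```text
clock: 19.32
tcp_pos: [0.5696, -0.019, 0.0279]
orientation: [-2.362, -2.071, -0.0]
contact_force: [-0.2, -0.9, -1.1]
grip_width: 0.0185
```

Request:
send_rows(moves=[0.7,0,0,0,0.7,0,0,0])

```text
clock: 19.58
tcp_pos: [0.5696, -0.0188, 0.0279]
orientation: [2.362, 2.071, -0.0]
contact_force: [-0.9, -1.9, -0.2]
grip_width: 0.0193
```

Request:
send_rows(moves=[0.7,0,0,0,0.7,0,0,0])

```text
clock: 19.82
tcp_pos: [0.5698, -0.0179, 0.0279]
orientation: [2.362, 2.071, 0.0]
contact_force: [-0.4, -2.2, -0.8]
grip_width: 0.0194
```

Request:
send_rows(moves=[0.7,0,0,0,0.7,0,0,0])

```text
clock: 20.08
tcp_pos: [0.5699, -0.017, 0.0279]
orientation: [2.362, 2.071, 0.0]
contact_force: [-0.3, -1.9, -0.2]
grip_width: 0.0192
```

Request:
send_rows(moves=[0.7,0,0,0,0.7,0,0,0])

```text
clock: 20.32
tcp_pos: [0.5699, -0.0162, 0.0279]
orientation: [-2.362, -2.071, -0.0]
contact_force: [0.1, -1.7, -0.6]
grip_width: 0.0195
```

Request:
send_rows(moves=[0.7,0,0,0,0.7,0,0,0])

```text
clock: 20.58
tcp_pos: [0.5699, -0.016, 0.0279]
orientation: [2.362, 2.071, -0.0]
contact_force: [-0.1, -3.6, -0.6]
grip_width: 0.0194
```

Request:
send_rows(moves=[0.7,0,0,0,0.7,0,0,0])

```text
clock: 20.82
tcp_pos: [0.5699, -0.0158, 0.0279]
orientation: [2.362, 2.07, -0.001]
contact_force: [-0.7, -4.9, 0.5]
grip_width: 0.0194
```

Request:
send_rows(moves=[0.7,0,0,0,0.7,0,0,0])

```text
clock: 21.08
tcp_pos: [0.5699, -0.0157, 0.028]
orientation: [2.363, 2.069, -0.002]
contact_force: [-0.9, -7.2, 1.7]
grip_width: 0.0193
```

Request:
send_rows(moves=[0.7,0,0,0,0.7,0,0,0])

```text
clock: 21.32
tcp_pos: [0.5699, -0.0157, 0.028]
orientation: [2.363, 2.068, -0.002]
contact_force: [-1.7, -8.2, 1.1]
grip_width: 0.0194
```

Request:
send_rows(moves=[0.7,0,0,0,0.7,0,0,0])

```text
clock: 21.58
tcp_pos: [0.5699, -0.0156, 0.0281]
orientation: [2.363, 2.068, -0.003]
contact_force: [-1.4, -8.9, 1.2]
grip_width: 0.0189
```

```bash
python3 - <<'E'
from h import *
from bench import r
o=r.get_obs();print(o["clock"],o["contact_force"]@U,injig(o["tcp_pos"]))
f=r.grab_frame("top");pickle.dump(f,open("top10.pkl","wb"));im=f["img"][:,:,::-1]
a=cv2.resize(im[190:290,210:340],None,fx=6,fy=6,interpolation=2)
cv2.imwrite("pics/t10.png",a)
E
```

```text
21.575 -9.008992216882703 [-0.1134  0.0003  0.0281]
```

View pics/t10.png

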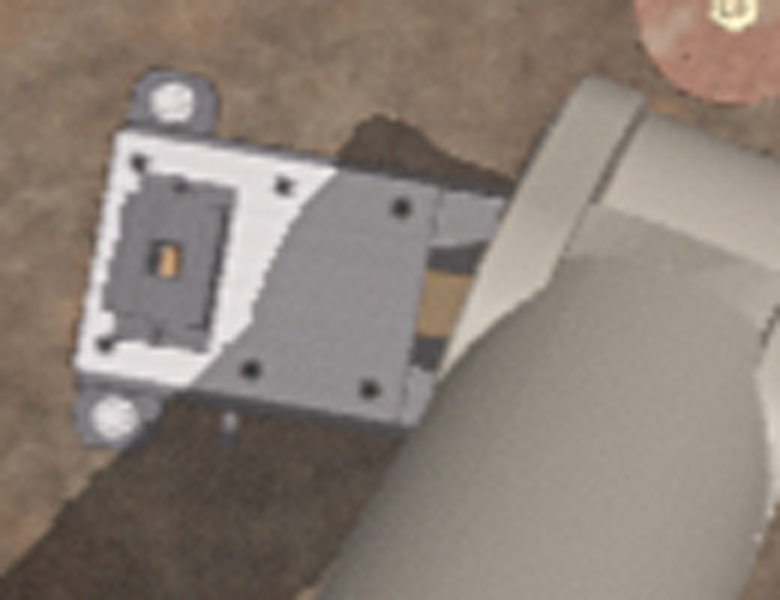

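Request:
send_rows(moves=[-4,0,0,0,-8,0,0,0,-13,0,0,0,-20,0,0,0,-28,0,0,0,-38,0,0,0,-48,0,0,0,-58,0,0,0])

```text
clock: 22.62
tcp_pos: [0.5627, -0.0713, 0.0279]
orientation: [2.363, 2.071, 0.0]
contact_force: [-0.1, 0.2, -0.7]
grip_width: 0.0191
```

```bash
python3 - <<'E'
from h import *
from bench import r
o=r.get_obs();print(o["clock"],o["contact_force"]@U,injig(o["tcp_pos"]))
print(delta(o,jig(-.29,0,.04),-7.5))
E
```

```text
22.625 0.14672223771321344 [-0.1696  0.0002  0.0279]
(array([-120.4,    0.3,  -12.1]), np.float64(-0.0), np.float64(-7.5))
```

Request:
send_rows(moves=[-15,0,-4,0,-30,0,-12,0,-50,0,-20,0,-70,0,-30,0,-90,0,-30,0,-110,0,-30,0,-120,0,-30,0,-120,0,-30,0])

```text
clock: 23.62
tcp_pos: [0.5467, -0.1902, 0.0576]
orientation: [-2.363, -2.069, 0.001]
contact_force: [0.2, 0.2, -1.3]
grip_width: 0.0193
```

```bash
python3 - <<'E'
from h import *
from bench import r
o=r.get_obs();print(o["clock"],o["tcp_pos"],injig(o["tcp_pos"]))
print(delta(o,[.4307,-.1976,.04],5.2))
f=r.grab_frame("top");pickle.dump(f,open("top11.pkl","wb"));im=f["img"][:,:,::-1]
cv2.imwrite("pics/t11.png",cv2.resize(im[190:290,210:340],None,fx=6,fy=6,interpolation=2))
f=r.grab_frame("scene");cv2.imwrite("pics/s11.png",cv2.resize(f["img"][180:330,180:480,::-1],None,fx=2.6,fy=2.6))
E
```

```text
23.625 [ 0.54667233 -0.19021285  0.0575965 ] [-0.2896  0.0005  0.0576]
(array([ -22.7, -114. ,   17.7]), np.float64(-12.8), np.float64(-7.6))
```

View pics/t11.png

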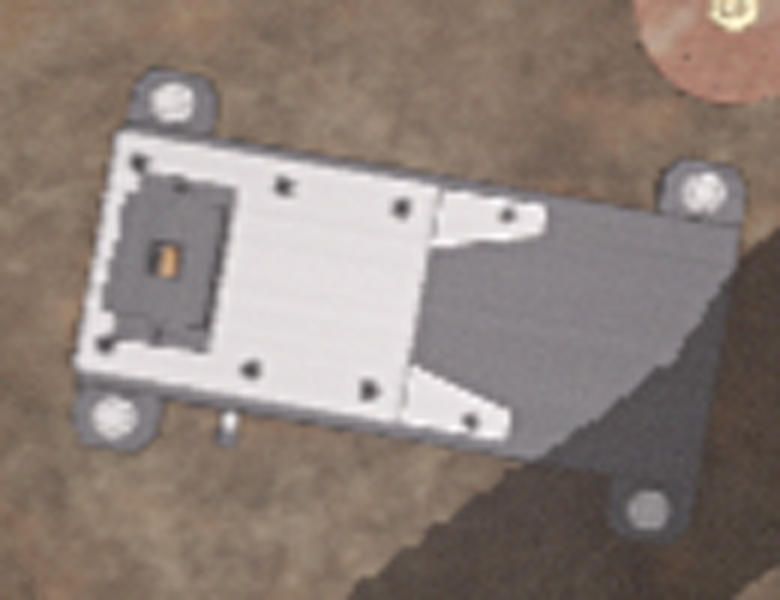

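View pics/s11.png

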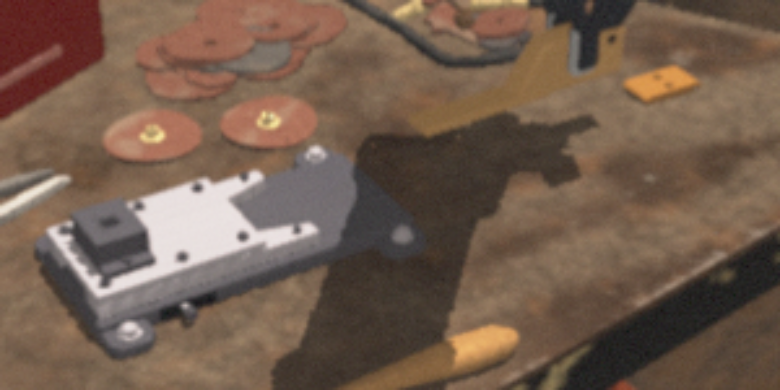

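Request:
send_rows(moves=[-3,-16,0,-2,-6,-36,0,-4,-11,-60,0,-7,-16,-84,0,-10,-20,-104,0,-12,-22.5,-114,5,-12.7,-22.5,-114,20,-12.7,-22.5,-114,32,-12.7])

```text
clock: 24.72
tcp_pos: [0.432, -0.1963, 0.0247]
orientation: [2.118, 2.32, 0.0]
contact_force: [0.4, -0.3, -0.7]
grip_width: 0.0186
```

Request:
send_rows(moves=[0,0,6,0,0,0,10,0,0,0,12,0,0,0,12,0])

```text
clock: 25.22
tcp_pos: [0.4313, -0.1968, 0.0139]
orientation: [2.119, 2.319, 0.0]
contact_force: [0.4, -0.8, -1.1]
grip_width: 0.0191
```

```bash
python3 - <<'E'
from h import *
from bench import r
o=r.get_obs();print(o["clock"],o["tcp_pos"],o["contact_force"])
f=r.grab_frame("scene");pickle.dump(f,open("s12.pkl","wb"))
g=pickle.load(open("scene0.pkl","rb")); h=pickle.load(open("s6.pkl","rb"))
c=lambda f:cv2.resize(f["img"][285:315,235:275,::-1],None,fx=6,fy=6,interpolation=2)
cv2.imwrite("pics/k.png",np.hstack([c(g),c(h),c(f)]))
E
```

```text
25.225 [ 0.43127705 -0.19684762  0.01392867] [ 0.3925014  -0.76046951 -1.0966702 ]
```

View pics/k.png

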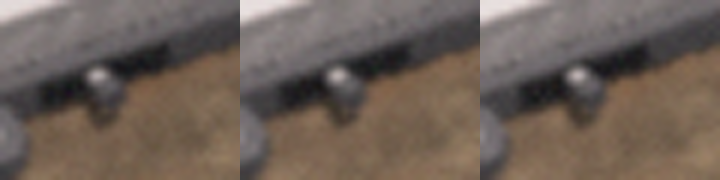

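Request:
send_rows(moves=[0,0,1,0,0,0,1.2,0])

```text
clock: 25.52
tcp_pos: [0.4313, -0.1968, 0.0129]
orientation: [2.118, 2.32, 0.0]
contact_force: [-0.1, 0.5, 3.2]
grip_width: 0.0191
```

Request:
send_rows(moves=[0,0,0,0,0,0,0,0,0,0,0,0,0,0,0,0], hand=0.3)

```text
clock: 26.02
tcp_pos: [0.4311, -0.1968, 0.0127]
orientation: [-2.119, -2.32, -0.0]
contact_force: [-0.2, -0.0, -0.1]
grip_width: 0.0598
```

Request:
send_rows(moves=[0,0,-15,0,0,0,-40,0,0,0,-70,0,0,0,-100,0,0,0,-120,0,0,0,-120,0])

```text
clock: 26.78
tcp_pos: [0.4322, -0.1971, 0.1346]
orientation: [2.117, 2.317, 0.004]
contact_force: [0.4, -0.3, 0.1]
grip_width: 0.0593
```

```bash
python3 - <<'E'
from h import *
from bench import r
o=r.get_obs();print(o["clock"],o["tcp_pos"],o["contact_force"])
f=r.grab_frame("scene");cv2.imwrite("pics/s13.png",f["img"][:,:,::-1])
f=r.grab_frame("wrist");cv2.imwrite("pics/w13.png",f["img"][:,:,::-1])
E
```

```text
26.775 [ 0.43219233 -0.19709279  0.13457646] [ 0.40941627 -0.30345349  0.06451939]
```

View pics/s13.png

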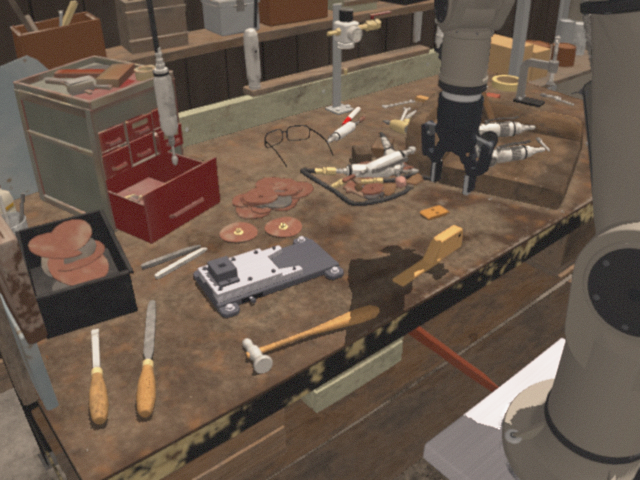

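View pics/w13.png

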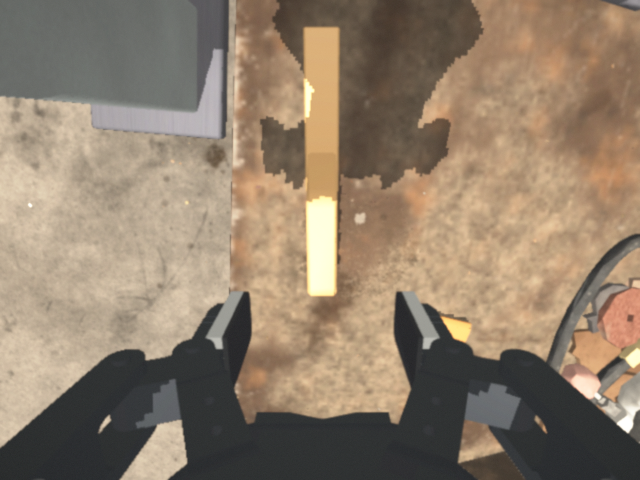

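Both pictures show the stick lying flat on the bench, away from the jig (scene about (430,255), wrist about (321,160)). The other tools are where they started, and the blank is out of sight under the cover.

```bash
python3 -c "
from bench import r
print(r.hand_in())"
```

```text
the job is handed in; nothing more can be done
None
```

The jig is loaded and the job was handed in at about 27 s of the 61 s allowed. `hand_in` reports no verdict, so the result rests on my own checks.

- **Placing:** I took the larger of the two blanks, which measured about 76 x 42 mm in the top picture. I laid it on the infeed table at jig x ≈ -84 mm, centred and aligned, and let go.
- **Feeding:** I pushed it in with the stick only.
    - The pins' bump came at about 8 N, followed by a few newtons of drag.
    - About 38 mm after first touching the pins the drag fell away. After about 1.5 mm more it met a dead stop.
    - I stopped pushing at about 9 N, well under the 25 N limit. The blank's middle is then at about +61 mm, judged from the stick's position.
- **Last checks:**
    - The pins' knob looked the same in the scene camera as before feeding, so the pins are up.
    - After I drew the stick out, bronze showed through the punch hole.
    - The stick lies flat on the bench where it started, clear of the jig, and the other tools look unmoved.
- **Uncertain:** The first knob reading suggested home at about +56 mm, 5 mm short of where the blank stopped. I treated it only as a hint, because the knob need not sit exactly beside the pins. The pins are out of sight, so I judged the snap by force and the knob, not by seeing it.

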